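# Change the line over from nitrogen to vacuum

### The arm

A 7-joint arm with a two-finger parallel gripper is mounted at the origin on a cart in front of the work surface, level with it; the furniture and walls round the work are solid. World frame = base frame: x ahead of the robot, y to its left, z up, the work surface at z = 0. Lengths are in m, angles in rad, forces in N, time in s.
With the tool pointing down it reaches from about 0.425 to 0.875 m from the base axis. Payload 4.7 kg.
Tool frame: the origin (TCP) lies on the mounting face of the last link; the fingertips stand 182 mm ahead of it and the grasp point (between the pads) lies ahead of it (ctrl.grip_point_offset is the z of the grasp point in the tool frame, in m); z points along the fingers, y is the line along which they close (so a half turn about z gives the same grasp; the last joint's range is limited). The gripper opens to 87 mm and grips with 3 to 60 N. Pads are 19 mm wide; open, the fingers measure 117 mm over their backs; the gripper's body (75 mm by 190 mm) begins 51 mm behind the grasp point.
Start: joints at [1.324, 0.321, -0.07, 1.45, 0.023, 1.371, -0.057], TCP at [0.168, -0.628, 0.405] pointing down, gripper open.
Joint ranges: [-2.86, 2.86], [-0.3, 2.09], [-1.38, 1.24], [0.06, 2.45], [-1.56, 4.7], [0.09, 2.05], [-2.69, 2.69]. Speed limits (rad/s): [2.57, 2.57, 3.14, 3.14, 3.14, 3.14, 3.14].

### API

Orientations are given as a rotation vector (axis times angle).
In Python, from bench import ctrl gives the robot as it stands.
- The arm moves only by the tool shift_gripper, called after "Call:" in YAML: its name, and indented under it one key for each argument. Schema: {"type":"object","properties":{"plan":{"type":"array","items":{"type":"object","properties":{"d":{"type":"array","items":{"type":"number"},"minItems":3,"maxItems":3},"yaw":{"type":"number"},"jaw":{"type":"number"}},"additionalProperties":false,"required":["jaw"]},"minItems":1,"maxItems":20},"clamp_n":{"type":"number"},"only":{"type":"string"},"quiet":{"type":"boolean"},"lines":{"type":"string"}},"required":["plan"],"additionalProperties":false}. plan is a list of rows, 1 to 20 of them, each an object with the fields d (a list: dx, dy, dz in a scale on which 1.0 is 1 m), yaw (a turn about the tool's z in normalised numbers (1 is 180 degrees)), jaw (the opening from 0.0 (shut) to 1.0 (fully open)); a field left out counts as zero (the opening has to be given); each row is the pose to reach, as a shift and turn from the pose commanded when the call began, along the tool's axes at that moment; what a row does not reach only later rows make up. A row lasts 1/10 s, in which the tool goes at most 0.05 m and 0.15 rad, less where a joint would pass 70% of its speed; a pose out of reach is approached as far as the arm can. The fingers move at their own pace and stop on an object; clamp_n is the grip in N (left out, the last holds). Time passes only in rows, so rows that do not move let the fingers close. The tool returns the time, the measured TCP pose, the force, the opening and the grip force at its end. only (a regular expression) keeps the lines of the reply that match it, lines (a string "A,B") keeps lines A to B, and quiet returns only ok. Input that does not fit is refused with a message, and nothing moves.
- ctrl.get_state(): the state, without advancing time (a new reading comes with each control period).
- ctrl.get_image(name): name is "scene" or "top"; returns (picture, depth): 480x640x3 uint8, red, green, blue; 480x640 float32, m along the optical axis (not along the pixel's ray), 0 where there is no reading.
- ctrl.camera_model(name): a dict with "vertical_fov" (degrees; the focal length in pixels is half the picture's height over the tangent of half this angle, whatever the lens; pixels are square), "cx", "cy" (the principal point, pixels), "rvec" (rotation vector, rad) and "tvec" (3), from world to camera coordinates, as OpenCV has them. Camera axes: x right, y down, z forward; pixel columns grow to the right and rows downward; lengths in m; the calibration is good to about 2 mm. A picture is of the moment at which its call begins. camera_model takes no time and is no camera call.
- ctrl.close_job(): hands the job in; it is judged then, once.
The state is a dict: "time": time; "joint_positions": joint angles; "qd": joint speeds; "joint_torque": joint torques, N m; "position": TCP position; "tool_rot": TCP orientation; "ft_force": force on the tool from outside, world axes, zero at the start; "torque": the same for the moment, N m; "grip_width": opening from 0.0 (shut) to 1.0 (fully open); "grip_force": force on a finger pad.
Only numpy, scipy, OpenCV 4.12 (cv2) and the standard library are available. Lean on these libraries where they do the work, as an engineer would, in place of code of your own. Each camera call takes 0.05 s, during which the arm holds its last target. There are 200 camera calls.

### The job

Change the line over from nitrogen to vacuum at the three-valve manifold: with the fingertips only, first push the yellow toggle lever (nitrogen) over centre, away from its outlet barb, until it snaps shut, and only then push the blue lever (vacuum) over towards its outlet barb until it snaps open. Leave the red lever shut, do not pinch any lever between the fingers, and neither pick up nor knock about the glassware and other loose things around it.

Things in the scene. Friction and masses are not known exactly. Their poses are not given: they have to be found in the camera images.
- manifold: Fixed aluminium manifold bar on a steel foot plate 84 x 320 x 8 mm, bar 44 x 290 mm, top 43 mm above the worktop. Origin: centre of the underside on the worktop; y along the bar, x across it, away from the robot. Three seats at y = -90, 0 and +90 mm carry the valves in any order; the valves' axes are parallel to the manifold's.
- yellow_valve: Fixed brass toggle valve with a yellow lever, on one of the manifold's three seats. Origin: centre of its underside, 43 mm above the worktop. x: swing direction of the lever, away from the outlet barb; the barb points along -x (robot side), ends 48 mm from the origin, 55 mm above the worktop. z up. The steel fork that holds the lever pin is 42 mm high, 24 mm wide.
- yellow_lever (a joint): yellow toggle lever, 0 to 0.9 rad: 0 = OPEN, leaning 0.45 rad from upright towards the barb (valve -x), as it starts (0 to 0.02); 0.9 = CLOSED, leaning 0.45 rad away from the barb (valve +x). An over-centre spring drives it from upright (0.45) to the nearer hard stop. Growing values swing the tip towards valve +x. Pin: along valve y, 35 mm above the valve origin. About 3 N at the grip flips it.
- yellow_tip (a point): Top end of the yellow lever on its centre line, 60 mm from the pin: 132 mm above the worktop at either stop, 138 mm upright; the stops are 52 mm apart at the tip. The coloured grip is the upper 45 mm of the lever, an oval 20 mm in swing direction by 14 mm across.
- blue_valve: Fixed brass toggle valve with a blue lever, on one of the manifold's three seats. Origin: centre of its underside, 43 mm above the worktop. x: swing direction of the lever, away from the outlet barb; the barb points along -x (robot side), ends 48 mm from the origin, 55 mm above the worktop. z up. The steel fork that holds the lever pin is 42 mm high, 24 mm wide.
- blue_lever (a joint): blue toggle lever, 0 to 0.9 rad: 0 = CLOSED, leaning 0.45 rad away from the barb (valve +x), as it starts (0 to 0.02); 0.9 = OPEN, leaning 0.45 rad from upright towards the barb (valve -x). An over-centre spring drives it from upright (0.45) to the nearer hard stop. Growing values swing the tip towards valve -x. Pin: along valve y, 35 mm above the valve origin. About 3 N at the grip flips it.
- blue_tip (a point): Top end of the blue lever on its centre line, 60 mm from the pin: 132 mm above the worktop at either stop, 138 mm upright; the stops are 52 mm apart at the tip. The coloured grip is the upper 45 mm of the lever, an oval 20 mm in swing direction by 14 mm across.
- red_valve: Fixed brass toggle valve with a red lever, on one of the manifold's three seats. Origin: centre of its underside, 43 mm above the worktop. x: swing direction of the lever, away from the outlet barb; the barb points along -x (robot side), ends 48 mm from the origin, 55 mm above the worktop. z up. The steel fork that holds the lever pin is 42 mm high, 24 mm wide.
- red_lever (a joint): red toggle lever, 0 to 0.9 rad: 0 = CLOSED, leaning 0.45 rad away from the barb (valve +x), as it starts (0 to 0.02); 0.9 = OPEN, leaning 0.45 rad from upright towards the barb (valve -x). An over-centre spring drives it from upright (0.45) to the nearer hard stop. Growing values swing the tip towards valve -x. Pin: along valve y, 35 mm above the valve origin. About 3 N at the grip flips it.
- red_tip (a point): Top end of the red lever on its centre line, 60 mm from the pin: 132 mm above the worktop at either stop, 138 mm upright; the stops are 52 mm apart at the tip. The coloured grip is the upper 45 mm of the lever, an oval 20 mm in swing direction by 14 mm across.
- wash_bottle: White wash bottle with red spout, 72 x 119 x 225 mm, loose, right of the manifold; origin under its centre.
- beaker: Small clear beaker, 56 mm wide, 71 mm high, loose, at the left end of the manifold; origin under its centre.
- petri_dish: Clear petri dish, 88 mm wide, 14 mm high, loose, behind the manifold; origin under its centre.
- black_stopper: Black rubber stopper, 26 mm wide, 22 mm high, loose, in front of the manifold; origin under its centre.
- tape_roll: Roll of tan tape, 98 mm wide, 25 mm high, lying loose to the right; origin under its centre.

How it is judged:
On the way, in this order (a step that is already met when the one before it is completed fails the run):
1. the yellow lever has snapped shut while the blue one is still shut (value of joint yellow_lever above 0.8 rad and value of joint blue_lever below 0.2 rad), for 0.2 s.
2. the blue lever has snapped open with the yellow one shut (value of joint each of yellow_lever, blue_lever above 0.8 rad), for 0.2 s.
At the end, for the whole second after the job is handed in: The yellow lever rests at its closed stop (joint over 0.8 rad), the blue lever at its open stop (over 0.8 rad), the red lever at its closed stop (under 0.1 rad), and every loose thing is within 20 mm of where it started (all of step 2 and value of joint red_lever below 0.1 rad and distance of each of wash_bottle, beaker, petri_dish, black_stopper, tape_roll from where it was at the start of the episode below 0.02 m); the robot touches nothing.
It fails at once if the blue lever is thrown open while the yellow one is still open (value of joint yellow_lever below 0.45 rad and value of joint blue_lever above 0.45 rad).
It fails at once if the red lever is moved off its closed stop by more than 0.3 rad (value of joint red_lever above 0.3 rad).
It fails at once if a lever is pinched between the fingers (they press on the outlet-side half and the far half of its grip at once, over 5 N each) (contact force between each of yellow_lever_c1, yellow_lever_c2 and the fingers above 5 N or contact force between each of blue_lever_c1, blue_lever_c2 and the fingers above 5 N or contact force between each of red_lever_c1, red_lever_c2 and the fingers above 5 N).
It fails at once if a loose thing is lifted or pushed more than 30 mm (distance of any of wash_bottle, beaker, petri_dish, black_stopper, tape_roll from where it was at the start of the episode above 0.03 m).
It also fails if it takes over 42 s, if anything falls off the work surface, if the arm or the gripper's body presses on something with over 40 N, if the wrist force passes 120 N, or if a joint passes its speed limit or range.

## Working session

There is one attempt and no reset: what is moved stays moved. The work goes in short steps, Python scripts to look and compute and a tool call to move; the robot and the scene stay as the last step left them, time stands still between calls to the robot, and variables do not carry over. Pictures are saved under pics/ and viewed, at most 10 in all, crops included, and the job is handed in when it is done.

```bash
mkdir -p pics; cat > h.py <<'E'
import numpy as np, cv2
from bench import ctrl
def cam(n):
    m=ctrl.camera_model(n); f=240/np.tan(np.radians(m["vertical_fov"])/2)
    K=np.array([[f,0,m["cx"]],[0,f,m["cy"]],[0,0,1]]); R=cv2.Rodrigues(np.array(m["rvec"],float))[0]
    return K,R,np.array(m["tvec"],float)
def cloud(n,depth):
    K,R,t=cam(n); v,u=np.mgrid[0:480,0:640]
    p=np.stack([(u-K[0,2])/K[0,0]*depth,(v-K[1,2])/K[1,1]*depth,depth],-1)
    return (p-t)@R
E
python3 - <<'E'
from h import *
s=ctrl.get_state(); print(s); print(ctrl.grip_point_offset)
for n in("scene","top"):
    im,d=ctrl.get_image(n); cv2.imwrite(f"pics/{n}0.png",im[...,::-1]); np.savez(f"{n}0.npz",im=im,d=d); print(ctrl.camera_model(n))
E
```

```text
{'time': 0.0, 'joint_positions': array([ 1.32410085,  0.32182912, -0.07009842,  1.45169196,  0.02260979,
        1.37079194, -0.05690518]), 'qd': array([ 1.44242439e-03,  4.96577487e-04, -1.42657504e-03, -2.58032627e-04,
       -6.36585817e-05,  9.43163845e-04,  3.28487693e-04]), 'joint_torque': array([-3.63234549e-04, -4.91289425e+01, -4.04488603e-01, -3.12534034e+01,
       -6.41851220e-02,  4.36690589e-02,  1.73252138e-04]), 'position': array([ 0.16752263, -0.62782473,  0.4036488 ]), 'tool_rot': array([-3.11302886e+00, -4.08312897e-01,  5.56367968e-04]), 'ft_force': array([ 1.41597927, -0.17716944,  0.12140776]), 'torque': array([0.02933349, 0.01584755, 0.02495719]), 'grip_force': 0.0, 'grip_width': 0.9976612596569249}
0.1635
{'vertical_fov': 47.87260600823333, 'cx': 320.1850354836851, 'cy': 245.7153294470387, 'rvec': array([ 0.74904722, -2.51363829,  1.1960545 ]), 'tvec': array([0.47156028, 0.25387943, 1.02064164])}
{'vertical_fov': 49.099890450901434, 'cx': 323.2465569248488, 'cy': 243.51180090356513, 'rvec': array([ 2.17349746, -2.18763109,  0.10623255]), 'tvec': array([0.0356827 , 0.54538591, 1.34405005])}
```

View pics/scene0.png

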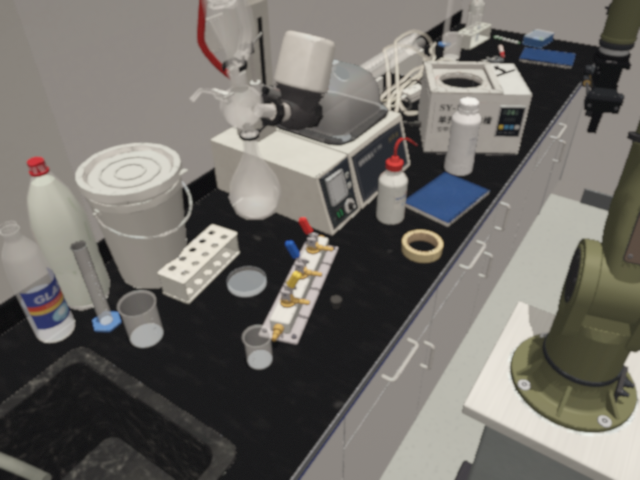

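View pics/top0.png

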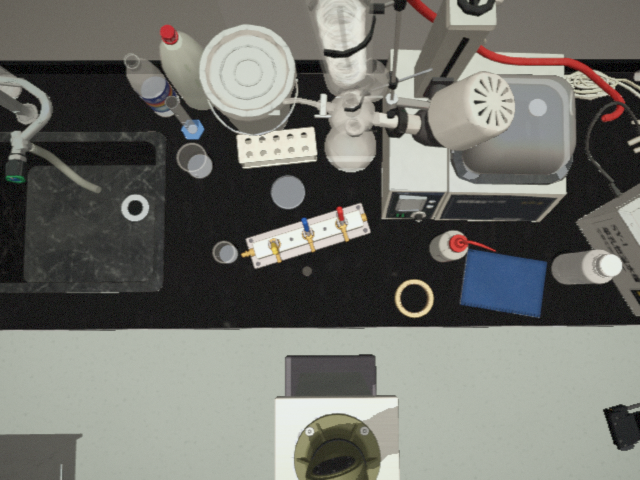

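Top view: the manifold runs from (250,258) to (365,215), with yellow at about (274,250), blue (306,228) and red (340,213). The beaker is at (225,252), the stopper at (306,270) and the petri dish at (288,192). The arm is parked at the lower right. Next I'll measure the manifold axis and the grips.

```bash
python3 - <<'E'
from h import *
for n,box in(("top",(200,190,380,285)),("scene",(240,210,345,345))):
    z=np.load(n+"0.npz"); im=z["im"]; P=cloud(n,z["d"]); hsv=cv2.cvtColor(im,cv2.COLOR_RGB2HSV)
    H,S,V=[hsv[...,i].astype(int) for i in range(3)]
    M=np.zeros(H.shape,bool); x0,y0,x1,y1=box; M[y0:y1,x0:x1]=1
    for c,m in(("yellow",(H>18)&(H<32)&(S>150)),("blue",(H>100)&(H<125)&(S>150)),("red",((H<6)|(H>174))&(S>150))):
        m=m&M&(z["d"]>0)&(P[...,2]>.08); q=P[m]
        if len(q): 
            top=q[q[:,2]>q[:,2].max()-.012]
            print(n,c,len(q),q.mean(0).round(3),"top",top.mean(0).round(3),len(top),"min",q.min(0).round(3),"max",q.max(0).round(3))
    w=M&(S<60)&(V>120)&(abs(P[...,2]-.043)<.006); q=P[w][:,:2].astype(np.float32)
    print(n,"bar",len(q),cv2.minAreaRect(q),P[w][:,2].mean())
    w=M&(S<60)&(V>100)&(abs(P[...,2]-.008)<.005); q=P[w][:,:2].astype(np.float32)
    if len(q): print(n,"plate",len(q),cv2.minAreaRect(q))
# rotavap/flask heights near the manifold
z=np.load("top0.npz");P=cloud("top",z["d"]); 
for nm,(u,v) in dict(flask=(350,150),rack=(276,148),bottle=(450,246),bucket=(248,65),petri=(288,192),beaker=(225,250),stopper=(306,270)).items(): print(nm,P[v-3:v+4,u-3:u+4].reshape(-1,3).mean(0).round(3))
E
```

```text
top yellow 33 [0.528 0.151 0.125] top [0.524 0.149 0.13 ] 22 min [0.514 0.144 0.102] max [0.541 0.159 0.136]
top blue 45 [0.586 0.078 0.125] top [0.591 0.079 0.131] 27 min [0.572 0.072 0.102] max [0.599 0.084 0.138]
top red 58 [ 0.611 -0.008  0.123] top [ 0.617 -0.006  0.13 ] 33 min [ 0.596 -0.016  0.101] max [ 0.625 -0.001  0.137]
top bar 1383 ((0.5588613152503967, 0.10627664625644684), (0.04630400240421295, 0.36109358072280884), 16.653966903686523) 0.042435990336024146
top plate 1605 ((0.6056308746337891, 0.12416431307792664), (0.18448632955551147, 0.39801761507987976), 17.110698699951172)
scene yellow 77 [0.525 0.156 0.116] top [0.521 0.154 0.124] 35 min [0.512 0.146 0.099] max [0.536 0.16  0.131]
scene blue 145 [0.584 0.078 0.118] top [0.588 0.078 0.128] 54 min [0.573 0.068 0.093] max [0.601 0.084 0.135]
scene red 118 [ 0.609 -0.007  0.114] top [ 0.614 -0.006  0.126] 40 min [ 0.594 -0.018  0.093] max [ 0.623 -0.002  0.132]
scene bar 1084 ((0.580805242061615, 0.043940186500549316), (0.11677553504705429, 0.4429011046886444), 26.293413162231445) 0.042520977340619465
scene plate 1493 ((0.6348454356193542, 0.05008724331855774), (0.19880211353302002, 0.44099152088165283), 16.960805892944336)
flask [ 0.745 -0.029  0.203]
rack [0.794 0.154 0.044]
bottle [ 0.526 -0.266  0.153]
bucket [0.922 0.198 0.262]
petri [0.686 0.125 0.   ]
beaker [0.532 0.291 0.001]
stopper [0.477 0.077 0.021]
```

```bash
python3 - <<'E'
from h import *
a=np.radians(16.9); X=np.array([np.cos(a),np.sin(a)]);Y=np.array([-X[1],X[0]])
pin={'yellow':np.array([.542,.158]),'blue':np.array([.569,.072])}
A=np.vstack([cloud(n,np.load(n+"0.npz")["d"])[np.load(n+"0.npz")["d"]>0] for n in("top","scene")])
r=A-0; rel=(A[:,:2]-pin['blue'])@np.stack([X,Y],1)
m=(A[:,2]>.16)&(abs(rel[:,1])<.13)&(rel[:,0]>.04)&(A[:,2]<.7)
print("obst behind blue: min along x per y bin")
for lo in np.arange(-.13,.13,.04):
    k=m&(rel[:,1]>=lo)&(rel[:,1]<lo+.04)
    if k.any(): i=np.where(k)[0]; j=i[rel[i,0].argsort()[:3]]; print(round(lo,2),rel[j].round(3).tolist(),A[j,2].round(3))
k=(A[:,2]>.15)&(A[:,0]<.62)&(A[:,0]>.3)&(abs(A[:,1])<.5); print("tall in front",k.sum(),A[k].min(0).round(3) if k.any() else '',A[k].max(0).round(3) if k.any() else '')
s=ctrl.get_state(); p=s['position'];R=cv2.Rodrigues(s['tool_rot'])[0]; print(R.round(3))
def off(t): return (R.T@(np.array(t)-p)).round(4)
yaw=np.arctan2(R[1,0],R[0,0]); print("turn",yaw-a)
for t in((.168,-.628,.5),(.40,-.40,.5),(.5,-.1,.48),(*(pin['yellow']-.075*X),.42),(*(pin['yellow']-.075*X),.29)): print(np.round(t,3),off(t))
E
```

```text
obst behind blue: min along x per y bin
-0.13 [[0.12, -0.129], [0.125, -0.13], [0.126, -0.126]] [0.166 0.161 0.161]
-0.09 [[0.158, -0.089], [0.158, -0.089], [0.158, -0.089]] [0.689 0.683 0.679]
-0.05 [[0.202, -0.041], [0.204, -0.05], [0.204, -0.05]] [0.423 0.424 0.429]
-0.01 [[0.246, 0.019], [0.246, 0.023], [0.246, 0.014]] [0.167 0.165 0.166]
0.03 [[0.247, 0.041], [0.247, 0.036], [0.247, 0.035]] [0.164 0.163 0.164]
0.07 [[0.258, 0.071], [0.259, 0.073], [0.26, 0.073]] [0.164 0.164 0.164]
0.11 [[0.292, 0.111], [0.292, 0.111], [0.293, 0.112]] [0.172 0.162 0.168]
tall in front 655 [ 0.511 -0.369  0.15 ] [ 0.554 -0.26   0.227]
[[ 0.966  0.258 -0.001]
 [ 0.258 -0.966  0.002]
 [-0.    -0.002 -1.   ]]
turn -0.034086340766025236
[ 0.168 -0.628  0.5  ] [ 0.0004  0.0001 -0.0962]
[ 0.4 -0.4  0.5] [ 0.2833 -0.1604 -0.096 ]
[ 0.5  -0.1   0.48] [ 0.4573 -0.4244 -0.0755]
[0.47  0.136 0.42 ] [ 0.4895 -0.6602 -0.0152]
[0.47  0.136 0.29 ] [ 0.4895 -0.6599  0.1148]
```

The rows are not in the units I measure in: turns go in shares of 180 degrees. I convert before sending: -0.034 rad is -0.0108.

Call:
shift_gripper:
  plan:
    - {"d":[0,0,-0.05],"jaw":0}
    - {"d":[0,0,-0.095],"jaw":0}
    - {"d":[0.04,-0.023,-0.096],"jaw":0}
    - {"d":[0.08,-0.046,-0.096],"jaw":0}
    - {"d":[0.12,-0.069,-0.096],"jaw":0}
    - {"d":[0.16,-0.092,-0.096],"jaw":0}
    - {"d":[0.2,-0.115,-0.096],"jaw":0}
    - {"d":[0.24,-0.138,-0.096],"jaw":0}
    - {"d":[0.283,-0.16,-0.096],"jaw":0}
    - {"d":[0.308,-0.198,-0.093],"jaw":0}
    - {"d":[0.333,-0.236,-0.09],"jaw":0}
    - {"d":[0.358,-0.274,-0.087],"yaw":-0.0108,"jaw":0}
    - {"d":[0.383,-0.312,-0.084],"yaw":-0.0108,"jaw":0}
    - {"d":[0.408,-0.35,-0.081],"yaw":-0.0108,"jaw":0}
    - {"d":[0.433,-0.388,-0.078],"yaw":-0.0108,"jaw":0}
    - {"d":[0.457,-0.424,-0.0755],"yaw":-0.0108,"jaw":0}
    - {"d":[0.457,-0.424,-0.0755],"yaw":-0.0108,"jaw":0}
    - {"d":[0.457,-0.424,-0.0755],"yaw":-0.0108,"jaw":0}
  clamp_n: 20

```text
time: 1.9
position: [0.4999, -0.0994, 0.4799]
tool_rot: [3.107, 0.466, -0.001]
ft_force: [0.5, 0.0, -0.7]
grip_width: 0.005
grip_force: 0.0
```

```bash
python3 - <<'E'
from h import *
s=ctrl.get_state(); p=s['position'];R=cv2.Rodrigues(s['tool_rot'])[0]; print(R.round(3))
a=np.radians(16.9); X=np.array([np.cos(a),np.sin(a)])
for t in(.42,.29): print((R.T@(np.array([*(np.array([.542,.158])-.075*X),t])-p)).round(4))
E
```

```text
[[ 0.956  0.293 -0.001]
 [ 0.293 -0.956 -0.   ]
 [-0.001  0.    -1.   ]]
[ 0.0409 -0.234   0.0598]
[ 0.041  -0.234   0.1898]
```

Call:
shift_gripper:
  plan:
    - {"d":[0.008,-0.045,0.01],"jaw":0}
    - {"d":[0.016,-0.09,0.02],"jaw":0}
    - {"d":[0.024,-0.135,0.03],"jaw":0}
    - {"d":[0.032,-0.18,0.04],"jaw":0}
    - {"d":[0.041,-0.215,0.05],"jaw":0}
    - {"d":[0.041,-0.234,0.075],"jaw":0}
    - {"d":[0.041,-0.234,0.12],"jaw":0}
    - {"d":[0.041,-0.234,0.16],"jaw":0}
    - {"d":[0.041,-0.234,0.19],"jaw":0}
    - {"d":[0.041,-0.234,0.19],"jaw":0}
    - {"d":[0.041,-0.234,0.19],"jaw":0}

```text
time: 3.0
position: [0.4715, 0.1342, 0.2906]
tool_rot: [-3.108, -0.458, 0.001]
ft_force: [0.3, -0.6, 1.3]
grip_width: 0.008
grip_force: 0.0
```

```bash
python3 - <<'E'
from h import *
im,d=ctrl.get_image("scene"); cv2.imwrite("pics/s1.png",cv2.resize(im[190:350,220:400,::-1],None,fx=4,fy=3.75))
im,d=ctrl.get_image("top"); cv2.imwrite("pics/t1.png",cv2.resize(im[180:300,200:380,::-1],None,fx=4,fy=4))
E
```

```text
(no output)
```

View pics/s1.png

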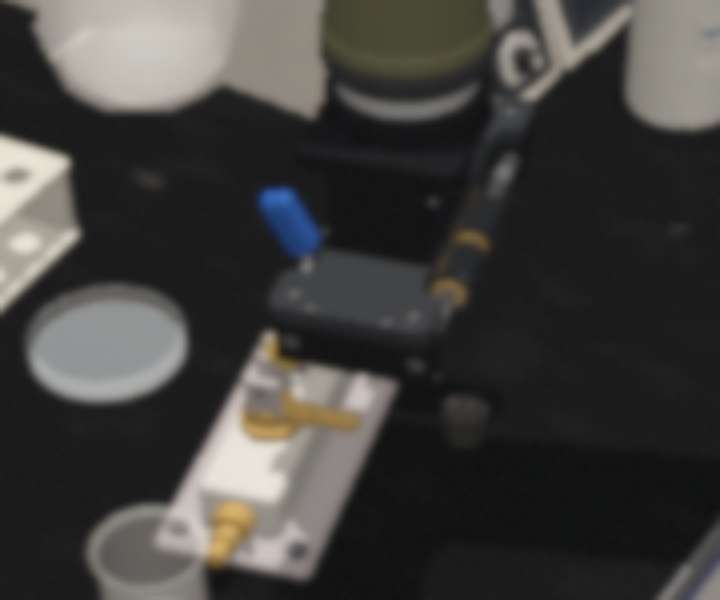

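View pics/t1.png

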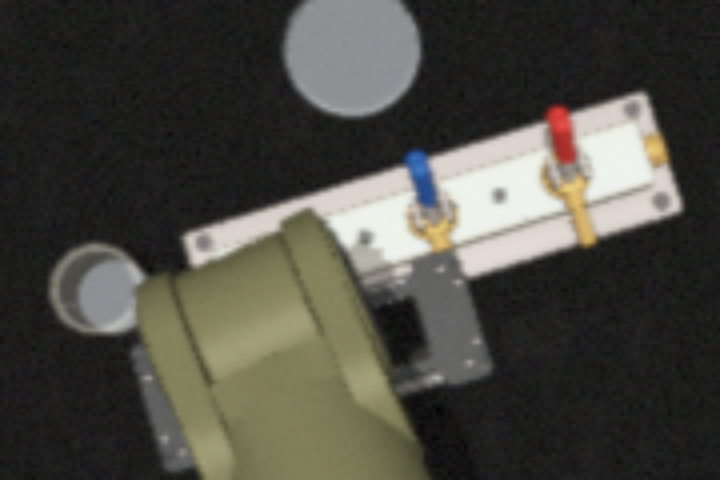

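Scene: the gripper body covers the yellow lever, and blue (290,220) is untouched. Top: the gripper sits beside the yellow seat. The pose checks out from its coordinates, so I'm pushing in small steps.

Call:
shift_gripper:
  plan:
    - {"d":[0.015,0,0],"jaw":0}
    - {"d":[0.03,0,0],"jaw":0}
    - {"d":[0.04,0,0],"jaw":0}
    - {"d":[0.047,0,0],"jaw":0}
    - {"d":[0.054,0,0],"jaw":0}
    - {"d":[0.06,0,0],"jaw":0}
    - {"d":[0.0635,0,0],"jaw":0}
    - {"d":[0.0635,0,0],"jaw":0}
    - {"d":[0.0635,0,0],"jaw":0}

```text
time: 4.0
position: [0.5317, 0.1538, 0.2901]
tool_rot: [3.107, 0.462, -0.0]
ft_force: [-0.7, 0.1, 0.9]
grip_width: 0.006
grip_force: 0.0
```

Call:
shift_gripper:
  plan:
    - {"d":[-0.02,0,0],"jaw":0}
    - {"d":[-0.05,0,-0.03],"jaw":0}
    - {"d":[-0.05,0,-0.07],"jaw":0}
    - {"d":[-0.05,0.03,-0.1],"jaw":0}
    - {"d":[-0.05,0.08,-0.1],"jaw":0}
    - {"d":[-0.05,0.12,-0.1],"jaw":0}
    - {"d":[-0.05,0.12,-0.1],"jaw":0}
    - {"d":[-0.05,0.12,-0.1],"jaw":0}

```text
time: 4.8
position: [0.5187, 0.0234, 0.39]
tool_rot: [-3.108, -0.457, 0.001]
ft_force: [0.7, 1.2, 0.8]
grip_width: 0.004
grip_force: 0.0
```

```bash
python3 - <<'E'
from h import *
im,d=ctrl.get_image("scene"); cv2.imwrite("pics/s2.png",cv2.resize(im[190:350,220:400,::-1],None,fx=4,fy=3.75))
E
```

```text
(no output)
```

View pics/s2.png

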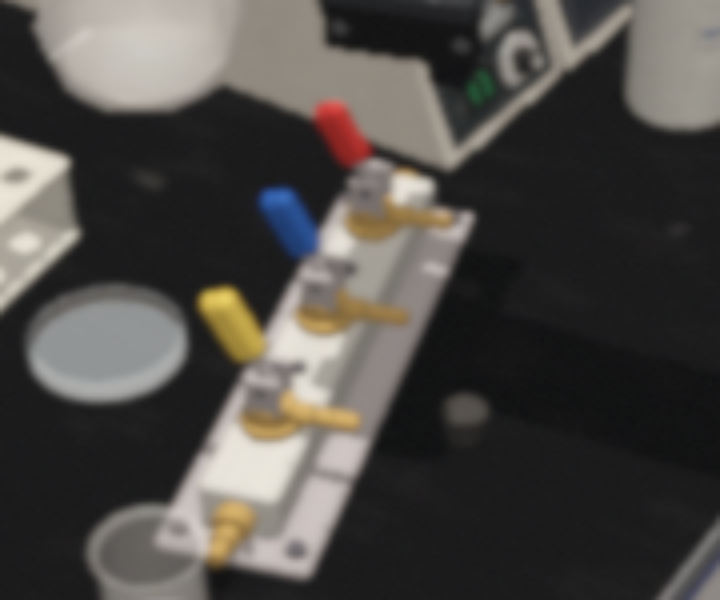

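Yellow now leans to the far side at (230,325), parallel to blue and red, so it is shut. Next is blue, from behind.

```bash
python3 - <<'E'
from h import *
s=ctrl.get_state(); p=s['position'];R=cv2.Rodrigues(s['tool_rot'])[0]
a=np.radians(16.9); X=np.array([np.cos(a),np.sin(a)])
im,d=ctrl.get_image("scene");P=cloud("scene",d);h=cv2.cvtColor(im,cv2.COLOR_RGB2HSV).astype(int)
for c,lo,hi in(("y",18,32),("b",100,125)):
    m=(h[...,0]>lo)&(h[...,0]<hi)&(h[...,1]>150)&(P[...,2]>.09)&(P[...,2]<.14)&(abs(P[...,0]-.58)<.06)&(abs(P[...,1]-.12)<.09)
    q=P[m]; q=q[q[:,2]>q[:,2].max()-.012]; print(c,q.mean(0).round(4))
for k,t in((.066,.39),(.066,.29),(.011,.29)): print((R.T@(np.array([*(np.array([.569,.072])+k*X),t])-p)).round(4))
E
```

```text
y [0.5613 0.1641 0.1278]
b [0.589  0.0782 0.1294]
[ 1.28e-01 -3.03e-02  1.00e-04]
[ 0.128  -0.0303  0.1001]
[ 0.073  -0.0303  0.1001]
```

Call:
shift_gripper:
  plan:
    - {"d":[0.045,-0.01,0],"jaw":0}
    - {"d":[0.09,-0.02,0],"jaw":0}
    - {"d":[0.128,-0.03,0],"jaw":0}
    - {"d":[0.128,-0.03,0],"jaw":0}
    - {"d":[0.128,-0.03,0.045],"jaw":0}
    - {"d":[0.128,-0.03,0.08],"jaw":0}
    - {"d":[0.128,-0.03,0.1],"jaw":0}
    - {"d":[0.128,-0.03,0.1],"jaw":0}

```text
time: 5.7
position: [0.6304, 0.0909, 0.2869]
tool_rot: [-3.107, -0.465, 0.011]
ft_force: [-0.1, -0.2, -0.4]
grip_width: 0.009
grip_force: 0.0
```

Call:
shift_gripper:
  plan:
    - {"d":[-0.015,0,0],"jaw":0}
    - {"d":[-0.025,0,0],"jaw":0}
    - {"d":[-0.033,0,0],"jaw":0}
    - {"d":[-0.04,0,0],"jaw":0}
    - {"d":[-0.047,0,0],"jaw":0}
    - {"d":[-0.053,0,0],"jaw":0}
    - {"d":[-0.057,0,0],"jaw":0}
    - {"d":[-0.057,0,0],"jaw":0}
    - {"d":[-0.057,0,0],"jaw":0}

```text
time: 6.6
position: [0.5779, 0.0736, 0.29]
tool_rot: [3.107, 0.461, -0.001]
ft_force: [-0.2, 0.3, -0.4]
grip_width: 0.004
grip_force: 0.0
```

Call:
shift_gripper:
  plan:
    - {"d":[0.03,0,0],"jaw":0}
    - {"d":[0.05,0,-0.03],"jaw":0}
    - {"d":[0.05,0,-0.07],"jaw":0}
    - {"d":[0.03,0,-0.1],"jaw":0}
    - {"d":[-0.015,0.015,-0.11],"jaw":0}
    - {"d":[-0.06,0.03,-0.11],"jaw":0}
    - {"d":[-0.1,0.05,-0.11],"jaw":0}
    - {"d":[-0.13,0.08,-0.11],"jaw":0}
    - {"d":[-0.13,0.12,-0.11],"jaw":0}
    - {"d":[-0.13,0.12,-0.11],"jaw":0}
    - {"d":[-0.13,0.12,-0.11],"jaw":0}

```text
time: 7.7
position: [0.4886, -0.0797, 0.4001]
tool_rot: [-3.107, -0.458, 0.0]
ft_force: [-0.9, 0.8, 0.2]
grip_width: 0.007
grip_force: 0.0
```

```bash
python3 - <<'E'
from h import *
im,d=ctrl.get_image("scene"); cv2.imwrite("pics/s3.png",cv2.resize(im[190:350,220:400,::-1],None,fx=4,fy=3.75))
E
```

```text
(no output)
```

View pics/s3.png

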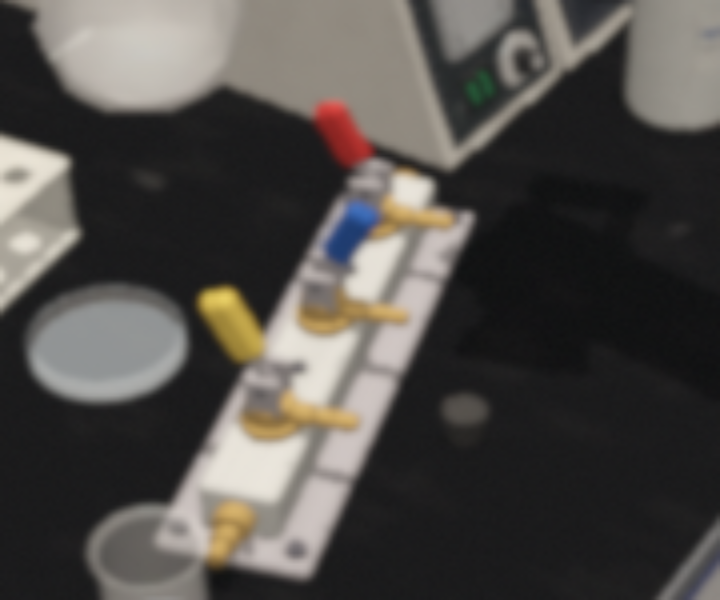

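Blue now leans toward its barb at (352,230). Yellow is shut and red is shut. The beaker, dish and stopper are where they started, and the arm is clear.

```bash
python3 -c "
from bench import ctrl
print(ctrl.close_job())"
```

```text
the job is handed in; nothing more can be done
None
```

The changeover is done and handed in: yellow was pushed shut first, then blue pushed open, red was left shut, and the last picture shows the beaker, dish and stopper unmoved; I didn't re-image the wash bottle and tape roll, and the hand-in returned no verdict.

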